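# Enable the microscope laser with its key

### The job

Take the key with the flat bar-shaped handle out of the key holder, push it down into the key switch on top of the off-white laser control unit until it sits fully in, and turn it clockwise (seen from above) as far as it goes to switch the laser on. Leave the key in the switch and let go; leave the round-handled key in the holder.

Things in the scene. Friction and masses are not known exactly. Their poses are not given: they have to be found in the camera images.
- bar_key_handle (a point): Key to use: black bar handle 46 wide (x), 12 thick (y), 40 mm tall (z, up) on a flat steel blade 28 wide (x), 8 thick, reaching 36 mm below it; 70 g. Point: handle centre, 56 mm above the blade tip. Stands upright in a slot of the fixed grey holder (150x50x34 mm), tip 30 mm deep, handle's underside 6 mm over the holder. Grasp across the 12 mm thickness. The same turned half round.
- round_key_handle (a point): The other key, to be left alone: same steel blade, black round knob handle 34 mm across and 24 mm tall, upright in the holder's other slot, 72 mm from the first along the holder's length (the keys' width lies along it too). Point: centre of the knob.
- keyway (a point): Keyway mouth centre, in the top of the round aluminium barrel (72 mm across) on the off-white control unit (160x220x60 mm, fixed); 91 mm above the bench. z up, x along the slot, y across; turns with the barrel. Mouth 52x30 mm slopes in over 9 mm to a slot 34x12 mm, floor 28 mm below the mouth. Key fully in: tip on the floor, handle centre 28 mm above this point. Black rim mark: +x side.
- key_switch (a joint): Turn of the barrel, rad: 0 off, grows clockwise seen from above to a stop at 1.05 (60 degrees), which is on. Starts within 0.12 of off; turns stiffly (about 0.04 N m) and stays where left. The key has about 0.15 rad of play in the slot, so turn it that much more than the barrel.
There are look-alikes about, which are no part of the job. What is meant by the part that bears bar_key_handle is not red, and is the smaller of those in its own colour.

How it is judged:
On the way, in this order (a step that is already met when the one before it is completed fails the run):
1. the bar-handled key is upright and fully in the keyway, with the switch still off (z of bar_key_handle in the frame of keyway below 0.038 m and horizontal distance between bar_key_handle and keyway below 0.015 m and angle between bar_key_handle's own z axis and vertical below 0.3 rad and value of joint key_switch below 0.5 rad), for 0.2 s.
2. the key, still in the keyway, has turned the switch to on (value of joint key_switch above 0.8 rad and z of bar_key_handle in the frame of keyway below 0.038 m and horizontal distance between bar_key_handle and keyway below 0.015 m), for 0.1 s.
At the end, for the whole second after the job is handed in: The switch is turned to on (at least 0.8 rad of its 1.05), the bar-handled key stands in the keyway at rest (within 10 mm of fully in, its handle within 15 mm of the keyway's axis, leaning less than 0.3 rad), and the round-handled key is within 20 mm of where it stood in the holder (all of step 2 and angle between bar_key_handle's own z axis and vertical below 0.3 rad and linear speed of bar_key below 0.02 m/s and distance of round_key_handle from where it was at the start of the episode below 0.02 m); the robot touches nothing.
It fails at once if the round-handled key is pulled out or knocked out of its place (moved over 20 mm) (distance of round_key_handle from where it was at the start of the episode above 0.02 m).
It also fails if it takes over 48 s, if anything falls off the work surface, if the arm or the gripper's body presses on something with over 40 N, if the wrist force passes 120 N, or if a joint passes its speed limit or range.

### The arm

A 6-joint arm with a two-finger parallel gripper is mounted at the origin on the work surface. World frame = base frame: x ahead of the robot, y to its left, z up, the work surface at z = 0. Lengths are in m, angles in rad, forces in N, time in s.
With the tool pointing down it reaches from about 0.35 to 0.85 m from the base axis. Payload 8.1 kg.
Tool frame: the origin (TCP) lies between the finger pads; the fingertips stand 11 mm ahead of it and the grasp point (between the pads) lies 8 mm behind it (tips_ahead is the z of the fingertips in the tool frame, in m); z points along the fingers, y is the line along which they close (so a half turn about z gives the same grasp; the last joint's range is limited). The gripper opens to 93 mm and grips with 3 to 60 N. Pads are 15 mm wide; open, the fingers measure 128 mm over their backs; the gripper's body (75 mm by 188 mm) begins 65 mm behind the grasp point.
Start: joints at [1.035, 0.13, 1.488, -0, 1.523, -0.085], TCP at [0.261, 0.54, 0.23] pointing down, gripper open.
Joint ranges: [-2.96, 2.96], [-0.89, 2.26], [0.02, 2.5], [-1.34, 4.48], [0, 2.73], [-2.66, 2.66]. Speed limits (rad/s): [2.39, 2.39, 2.79, 3.14, 3.14, 3.14].

### API

Orientations are given as a rotation vector (axis times angle).
In Python, from plant import read_state, read_camera, close_job, tips_ahead gives the robot as it stands. The module is installed in compiled form; this text tells all that it offers.
- The arm moves only by the tool move_arm, never from a script. Its argument "plan" is a list of rows, each a list of 7 numbers: the turn, a rotation vector about the tool's x, y, z in units of 6 degrees (1.0 is 6 degrees), then the shift along the tool's x, y, z in units of 25 mm (1.0 is 25 mm), then the finger opening in mm, from 0 to 93. A call has exactly 10 rows; each row shifts and turns the commanded pose from where the row before left it, along the tool's axes as they then stand; what a row does not reach is not made up. A row lasts 1/10 s, in which the tool goes at most 50 mm and 8.59 degrees, less where a joint would pass 70% of its speed; a pose out of reach is approached as far as the arm can. A call is refused whole if a number of a shift passes 1 or a number of a turn 1, either way. A call with a gripper value outside its range is refused whole. The fingers move at their own pace and stop on an object; "force" is the grip in N (left out, the last holds). Time passes only in rows, so rows that do not move let the fingers close, or fill a call up. It gives the time, the measured TCP pose, the force, the opening and the grip force at its end, in the units of the state.
- read_state(): the state, without advancing time (a new reading comes with each control period).
- read_camera(name): name is "side" or "top"; returns a dict with "frame" (384x512x3 uint8, red, green, blue), "z_map" (384x512 float32, m along the optical axis (not along the pixel's ray), 0 where there is no reading), "fx", "fy", "cx", "cy" (pixels), "rvec" (rotation vector, rad) and "tvec" (3), from world to camera coordinates, as OpenCV has them. Camera axes: x right, y down, z forward; pixel columns grow to the right and rows downward; lengths in m; the calibration is good to about 2 mm. A picture is of the moment at which its call begins.
- close_job(): hands the job in; it is judged then, once.
The state is a dict: "t": time; "q": joint angles; "dq": joint speeds; "joint_torque": joint torques, N m; "tool_pos": TCP position; "orientation": TCP orientation; "force": force on the tool from outside, world axes, zero at the start; "wrist_torque": the same for the moment, N m; "opening": finger opening in m; "gripper_force": force on a finger pad.
Only numpy, scipy, OpenCV 4.12 (cv2) and the standard library are available. Lean on these libraries where they do the work, as an engineer would, in place of code of your own. Each camera call takes 0.05 s, during which the arm holds its last target. There are 200 camera calls.

## Working session

There is one attempt and no reset: what is moved stays moved. The work goes in short steps, Python scripts to look and compute and a tool call to move; the robot and the scene stay as the last step left them, time stands still between calls to the robot, and variables do not carry over. Pictures are saved under pics/ and viewed, at most 10 in all, crops included, and the job is handed in when it is done.

Besides the shell and the picture viewer there is one more tool, called after "Emit:" by a JSON object that holds its "name" and its "arguments". move_arm: Moves the arm, as the interface text tells. Its arguments: {"type":"object","properties":{"plan":{"type":"array","items":{"type":"array","items":{"type":"number"}}},"force":{"type":"number"}},"required":["plan"]}

```bash
mkdir -p pics; cat > h.py <<'E'
import numpy as np, cv2
from plant import *
from scipy.spatial.transform import Rotation as R
def cam(n):
    c=read_camera(n); c['R']=R.from_rotvec(np.ravel(c['rvec'])).as_matrix(); c['t']=np.ravel(c['tvec']); return c
def cloud(c):
    z=c['z_map']; v,u=np.mgrid[:z.shape[0],:z.shape[1]]
    P=np.stack([(u-c['cx'])/c['fx']*z,(v-c['cy'])/c['fy']*z,z],-1)
    W=(P-c['t'])@c['R']; W[z==0]=np.nan; return W
def ray(c,u,v,h):
    d=np.array([(u-c['cx'])/c['fx'],(v-c['cy'])/c['fy'],1])@c['R']; o=-c['t']@c['R']
    return o+d*(h-o[2])/d[2]
def save(c,f,box=None,s=1):
    im=c['frame'][:,:,::-1]
    if box: im=im[box[1]:box[3],box[0]:box[2]]
    cv2.imwrite('pics/'+f,cv2.resize(im,None,fx=s,fy=s,interpolation=cv2.INTER_CUBIC))
E
python3 - <<'E'
from h import *
for n in('top','side'):
    c=cam(n); save(c,n+'0.png',None,1.5); print(n,-c['t']@c['R'],c['R'][2],c['fx'])
    np.save(n+'.npy',c,allow_pickle=True)
s=read_state();print(s['tool_pos'],s['orientation'],s['opening'],tips_ahead)
E
```

```text
top [0.38910852 0.06918555 1.01709733] [ 0.20288549 -0.02349504 -0.97892056] 476.97869184254535
side [ 0.22325907 -0.27837512  0.5700421 ] [ 0.5370962   0.47086342 -0.69986807] 354.3071866935505
[0.26112178 0.53963711 0.22869279] [-7.02017142e-01 -3.06160046e+00  2.52605870e-03] 0.09271340876421819 0.011
```

View pics/top0.png

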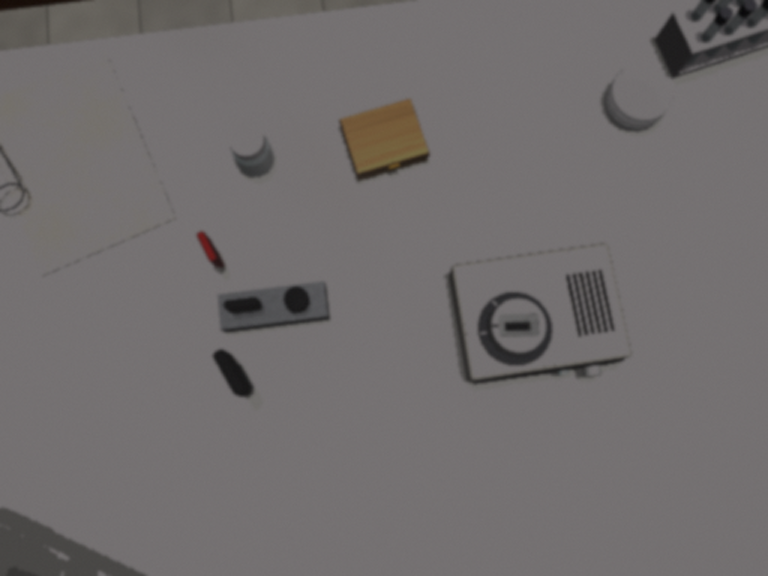

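View pics/side0.png

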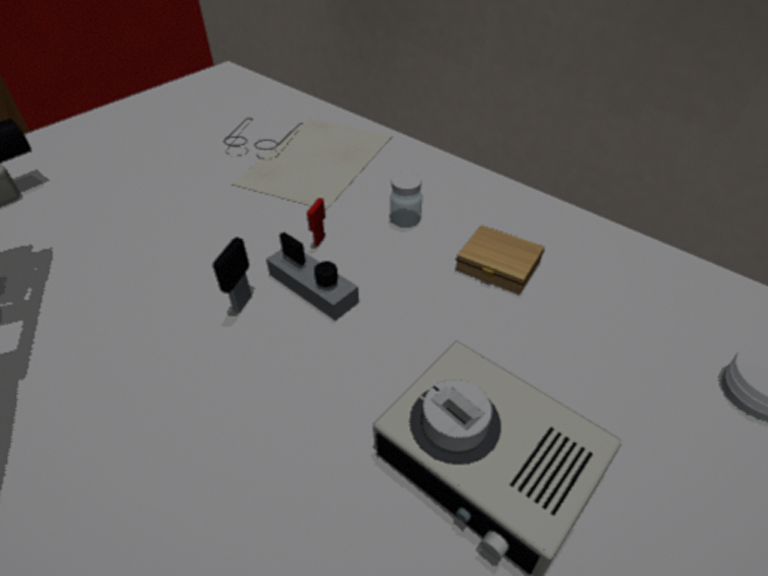

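The top view shows the holder with the bar key at about (162,203) in 512-px coordinates and the round knob at (198,200). The barrel is at (344,217).
Things that could be taken for the bar key:
- the black bar in the holder, at (162,203)
- the larger free-standing black key, at (155,248)
- the red key, at (139,167)
- the round knob, at (198,200)

I choose the smaller black bar, in the holder.

```bash
python3 - <<'E'
from h import *
t=np.load('top.npy',allow_pickle=True).item(); s=np.load('side.npy',allow_pickle=True).item()
a=cv2.resize(t['frame'][180:280,130:230,::-1],(390,390),interpolation=3)
b=cv2.resize(t['frame'][170:265,300:395,::-1],(390,390),interpolation=3)
cv2.imwrite('pics/crop.png',cv2.convertScaleAbs(np.hstack([a,b]),alpha=1.6))
def stats(P,n):
    P=P[np.isfinite(P).all(1)]; r=cv2.minAreaRect((P[:,:2]*1000).astype(np.float32))
    print(n,len(P),'med',np.median(P,0).round(4),'rect',np.round(r[0],1),np.round(r[1],1),round(r[2],1), 'zmax',P[:,2].max().round(4))
for n,c in(('top',t),('side',s)):
    W=cloud(c); g=c['frame'].max(2)
    print(n,'bench',np.nanmedian(W[...,2]))
    z=W[...,2]
    m=(g<60)&(z>0.045)&(z<0.14)
    k,l,st,ce=cv2.connectedComponentsWithStats(m.astype(np.uint8))
    for i in range(1,k):
        if st[i,4]>25: 
            stats(W[l==i],('dark',ce[i].round(1))); q=W[l==i]; q=q[q[:,2]>np.nanmax(q[:,2])-.006]; stats(q,'  top')
    m=(abs(z-.034)<.006); k,l,st,ce=cv2.connectedComponentsWithStats(m.astype(np.uint8))
    for i in range(1,k):
        if st[i,4]>300: stats(W[l==i],('holder?',ce[i].round(1)))
    m=(abs(z-.091)<.006)&(W[...,0]>.35); k,l,st,ce=cv2.connectedComponentsWithStats(m.astype(np.uint8))
    for i in range(1,k):
        if st[i,4]>300: stats(W[l==i],('barrel?',ce[i].round(1)))
    m=(abs(z-.060)<.004); k,l,st,ce=cv2.connectedComponentsWithStats(m.astype(np.uint8))
    for i in range(1,k):
        if st[i,4]>300: stats(W[l==i],('unit?',ce[i].round(1)))
E
```

```text
top bench 0.001306002126747059
('dark', array([467.3,   5.7])) 68 med [ 0.9134 -0.4488  0.1016] rect [ 913.2 -449.6] [14.2  6.6] 49.1 zmax 0.1274
  top 10 med [ 0.9107 -0.4525  0.1247] rect [ 911.1 -451.6] [9.5 1.7] 83.3 zmax 0.1274
('dark', array([490.3,  10.2])) 475 med [ 0.8887 -0.4903  0.1158] rect [ 905.7 -496.1] [49.4 97.2] 10.9 zmax 0.1394
  top 102 med [ 0.8869 -0.4878  0.1361] rect [ 889.4 -486.8] [18.2 72.2] 13.4 zmax 0.1394
('dark', array([452.2,  26.5])) 241 med [ 0.8927 -0.4287  0.0602] rect [ 893.8 -428.8] [68.6  9.6] 15.9 zmax 0.0781
  top 15 med [ 0.8848 -0.4297  0.0731] rect [ 891.2 -428.1] [50.5  2.7] 10.4 zmax 0.0781
('dark', array([144. , 172.7])) 29 med [0.6506 0.273  0.0585] rect [660.9 274.2] [27.3  6.2] 5.2 zmax 0.0755
  top 3 med [0.6487 0.2717 0.074 ] rect [649.1 271.9] [0.9 5.8] 46.2 zmax 0.0755
('dark', array([304. , 202.6])) 41 med [ 0.5478 -0.0459  0.0536] rect [548.3 -46.1] [79.9  1.2] 0.7 zmax 0.0595
  top 21 med [ 0.5508 -0.046   0.0563] rect [550.  -46.2] [76.7  1. ] 1.0 zmax 0.0595
('dark', array([197.1, 199.6])) 229 med [0.5816 0.17   0.0648] rect 
[... 4686 characters left out ...]
holder?', array([207.7, 185.2])) 762 med [0.5754 0.1931 0.0321] rect [584.9 201.2] [151.9  51.4] 89.8 zmax 0.0399
('holder?', array([310.7, 343.2])) 590 med [ 0.4418 -0.1975  0.0349] rect [ 437.2 -165.1] [ 21.  215.7] 1.6 zmax 0.04
('barrel?', array([419.,  24.])) 687 med [1.6662 0.1839 0.0908] rect [1665.   268.8] [795.   18.2] 90.0 zmax 0.097
('barrel?', array([304. , 272.6])) 1128 med [ 0.5022 -0.1237  0.0894] rect [ 504.1 -122. ] [71.6 69.9] 33.2 zmax 0.0923
('unit?', array([406.4,  29.8])) 501 med [1.6666 0.2186 0.0601] rect [1666.3  336.2] [957.2  18.2] 89.7 zmax 0.064
('unit?', array([339.2, 299.3])) 10148 med [ 0.5153 -0.1923  0.0589] rect [ 524.7 -162.6] [159.3 218.6] 0.6 zmax 0.064
```

View pics/crop.png

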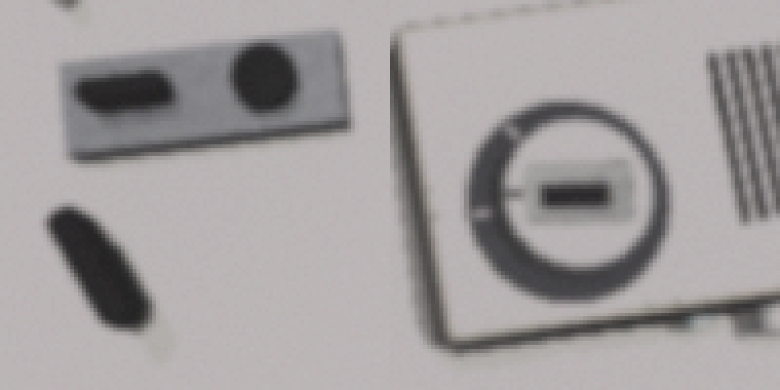

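The crop confirms the choice. On the left are the smaller bar key in the holder and, beside it, the larger free-standing black key. On the right, the keyway slot is at about (345,217), with the rim mark to its left at (330,217), which is world +y.

```bash
python3 - <<'E'
from h import *
t=np.load('top.npy',allow_pickle=True).item(); s=np.load('side.npy',allow_pickle=True).item()
for n,c,bc in(('top',t,(503.3,-116.5)),('side',s,(504.1,-122))):
    g=c['frame'].max(2).astype(int); W=cloud(c); H,Wd=g.shape
    v,u=np.mgrid[:H,:Wd]
    P=np.array([ray(c,a,b,.091) for a,b in zip(u.ravel(),v.ravel())]).reshape(H,Wd,3)*1000
    d=np.hypot(P[...,0]-bc[0],P[...,1]-bc[1]); 
    inner=d<33; hi=np.median(g[inner])
    print(n,'grey pct',np.percentile(g[inner],[2,10,25,50,75,95]))
    th=np.percentile(g[inner],85)-18
    m=(inner&(g<th)).astype(np.uint8)
    k,l,st,ce=cv2.connectedComponentsWithStats(m)
    for i in range(1,k):
        if st[i,4]<4: continue
        q=P[l==i][:,:2]; r=cv2.minAreaRect(q.astype(np.float32)); w=g[l==i]
        C=np.cov(q.T); e=np.linalg.eigh(C)[1][:,1]
        print(st[i,4],'mean',q.mean(0).round(1),np.round(r[0],1),np.round(r[1],1),round(r[2],1),'pca',np.degrees(np.arctan2(e[1],e[0])).round(1)%180,'ang from centre',np.degrees(np.arctan2(*(q.mean(0)-bc)[::-1])).round(1))
st=read_state();M=R.from_rotvec(st['orientation']).as_matrix();print(M.round(3));print(np.degrees(np.arctan2(M[1],M[0])),st['tool_pos'])
E
```

```text
top grey pct [ 29.  62.  93. 106. 115. 117.]
295 mean [ 501.8 -118.4] [ 500.5 -114.6] [26.7 57.9] 5.6 pca 87.3 ang from centre -128.4
side grey pct [ 45.5  63.  112.  128.  133.  134. ]
11 mean [507.8 -92.4] [507.6 -92.4] [6.4 3.9] 78.6 pca 73.2 ang from centre 82.9
4 mean [ 520.1 -105.6] [ 520.1 -105.6] [2.1 1.6] 36.4 pca 27.099999999999994 ang from centre 45.8
320 mean [ 499.8 -129.7] [ 503.8 -123.5] [50.  29.6] 86.3 pca 100.8 ang from centre -119.3
[[-0.9    0.436 -0.001]
 [ 0.436  0.9   -0.001]
 [ 0.    -0.002 -1.   ]]
[ 154.17093756   64.17095339 -121.37093292] [0.26112178 0.53963711 0.22869279]
```

The slot lies at about 85° and the key at about 89.8° from world x. I start with the tool yaw.

Emit:
{"name": "move_arm", "arguments": {"plan": [[0,0,1,0,0,0,45],[0,0,1,0,0,0,45],[0,0,1,0,0,0,45],[0,0,1,0,0,0,45],[0,0,1,0,0,0,45],[0,0,1,0,0,0,45],[0,0,1,0,0,0,45],[0,0,1,0,0,0,45],[0,0,1,0,0,0,45],[0,0,1,0,0,0,45]], "force": 40}}

```text
t: 1.1
tool_pos: [0.2612, 0.5398, 0.229]
orientation: [2.144, 2.296, -0.002]
force: [0.5, 0.3, -0.8]
opening: 0.0449
gripper_force: 0.0
```

Emit:
{"name": "move_arm", "arguments": {"plan": [[0,0,0.73,0,0,0,45],[0,0,0,-0.9,1,0,45],[0,0,0,-1,1,0,45],[0,0,0,-1,1,0,45],[0,0,0,-1,1,0,45],[0,0,0,-1,1,0,45],[0,0,0,-1,1,0,45],[0,0,0,-1,1,0,45],[0,0,0,-1,1,0,45],[0,0,0,-1,1,0,45]]}}

```text
t: 2.1
tool_pos: [0.4862, 0.3155, 0.2291]
orientation: [-2.225, -2.217, 0.001]
force: [1.5, 0.7, 0.7]
opening: 0.0446
gripper_force: 0.0
```

Emit:
{"name": "move_arm", "arguments": {"plan": [[0,0,0,-1,1,0,45],[0,0,0,-1,1,0,45],[0,0,0,-1,1,0,45],[0,0,0,0,0.5,0,45],[0,0,0,0,0,0,45],[0,0,0,0,0,1,45],[0,0,0,0,0,1,45],[0,0,0,0,0,0.8,45],[0,0,0,0,0,0,45],[0,0,0,0,0,0,45]]}}

```text
t: 3.1
tool_pos: [0.5719, 0.2419, 0.1596]
orientation: [-2.224, -2.218, 0.002]
force: [-0.1, 0.6, 0.3]
opening: 0.0445
gripper_force: 0.0
```

Emit:
{"name": "move_arm", "arguments": {"plan": [[0,0,0,-0.12,0.49,0,45],[0,0,0,0,0,0.8,45],[0,0,0,0,0,0.8,45],[0,0,0,0,0,0.4,45],[0,0,0,0,0,0,45],[0,0,0,0,0,0,45],[0,0,0,0,0,0,45],[0,0,0,0,0,0,45],[0,0,0,0,0,0,45],[0,0,0,0,0,0,45]]}}

```text
t: 4.1
tool_pos: [0.5853, 0.2384, 0.1101]
orientation: [2.225, 2.217, 0.001]
force: [0.0, 0.6, -0.1]
opening: 0.0451
gripper_force: 0.0
```

```bash
python3 - <<'E'
from h import *
c=cam('side'); save(c,'side1.png',(100,60,300,210),3.5)
print(read_state()['tool_pos'])
E
```

```text
[0.58516254 0.23841905 0.10990302]
```

View pics/side1.png

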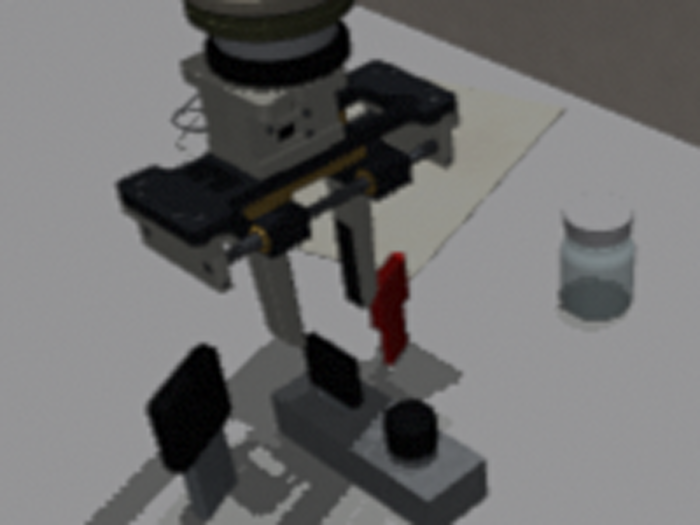

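The side crop shows the fingers straddling the black bar, with tips near (285,335) and (355,300) and the handle top near (333,355). I use the fingers' known position to check the camera bias.

```bash
python3 - <<'E'
from h import *
for n in('side','top'):
    c=cam(n);W=cloud(c).reshape(-1,3)
    m=(W[:,2]>.102)&(W[:,2]<.15)&(abs(W[:,0]-.585)<.06)&(abs(W[:,1]-.238)<.03)
    q=W[m]*1000
    if len(q): print(n,len(q),np.percentile(q,[2,50,98],axis=0).round(1))
    print(n,ray(c,191.4,150.9,.099) if n=='side' else '')
E
```

```text
side 381 [[547.4 226.6 103.6]
 [564.3 229.  127.9]
 [622.8 244.1 148.9]]
side [0.58528289 0.23841421 0.099     ]
top
```

The bias averages out as assumed, so I descend and grasp.

Emit:
{"name": "move_arm", "arguments": {"plan": [[0,0,0,0,-0.04,0.8,45],[0,0,0,0,0,0.8,45],[0,0,0,0,0,0.64,45],[0,0,0,0,0,0,45],[0,0,0,0,0,0,45],[0,0,0,0,0,0,30],[0,0,0,0,0,0,18],[0,0,0,0,0,0,5],[0,0,0,0,0,0,5],[0,0,0,0,0,0,5]], "force": 40}}

```text
t: 5.25
tool_pos: [0.5843, 0.2385, 0.054]
orientation: [2.225, 2.217, 0.001]
force: [-0.3, -0.0, 0.6]
opening: 0.0115
gripper_force: 40.0
```

Emit:
{"name": "move_arm", "arguments": {"plan": [[0,0,0,0,0,0,5],[0,0,0,0,0,0,5],[0,0,0,0,0,0,5],[0,0,0,0,0,-0.4,5],[0,0,0,0,0,-0.6,5],[0,0,0,0,0,-0.8,5],[0,0,0,0,0,-0.8,5],[0,0,0,0,0,-0.8,5],[0,0,0,0,0,-0.8,5],[0,0,0,0,0,0,5]]}}

```text
t: 6.25
tool_pos: [0.5861, 0.2392, 0.1637]
orientation: [2.223, 2.215, 0.009]
force: [0.9, 0.3, 0.4]
opening: 0.0117
gripper_force: 40.0
```

Emit:
{"name": "move_arm", "arguments": {"plan": [[0,0,0,-0.5,0,0,5],[0,0,0,-1,-0.3,0,5],[0,0,0,-1,-0.4,0,5],[0,0,0,-1,-0.4,0,5],[0,0,0,-1,-0.4,0,5],[0,0,0,-1,-0.4,0,5],[0,0,0,-1,-0.4,0,5],[0,0,0,-1,-0.4,0,5],[0,0,0,-1,-0.4,0,5],[0,0,0,-1,0,0,5]]}}

```text
t: 7.25
tool_pos: [0.5032, -0.0002, 0.1568]
orientation: [-2.224, -2.215, 0.004]
force: [1.1, -0.7, -1.3]
opening: 0.0115
gripper_force: 40.0
```

Emit:
{"name": "move_arm", "arguments": {"plan": [[0,0,0,-1,0,0,5],[0,0,0,-1,0,0,5],[0,0,0,-1,0,0,5],[0,0,0,-1,0,0,5],[0,0,0,-0.6,0,0,5],[0,0,0,-0.2,0,0,5],[0,0,0.8,0,0,0,5],[0,0,0,0,0,0,5],[0,0,0,0,0,0,5],[0,0,0,0,0,0,5]]}}

```text
t: 8.25
tool_pos: [0.5052, -0.1182, 0.1585]
orientation: [-2.314, -2.125, 0.0]
force: [0.1, -0.5, -0.3]
opening: 0.0116
gripper_force: 40.0
```

```bash
python3 - <<'E'
from h import *
s=read_state();M=R.from_rotvec(s['orientation']).as_matrix();print(s['tool_pos'],M.round(3),s['force'],s['wrist_torque'],s['opening'])
c=cam('side'); save(c,'side2.png',(220,140,400,320),3.3)
W=cloud(c).reshape(-1,3); g=c['frame'].reshape(-1,3).max(1)
# held key handle + blade
for a,b in((.146,.19),(.11,.126)):
    m=(W[:,2]>a)&(W[:,2]<b)&(abs(W[:,0]-.504)<.03)&(abs(W[:,1]+.12)<.04); q=W[m]*1000
    print(len(q)); 
    if len(q): print(np.percentile(q,[2,50,98],axis=0).round(1))
E
```

```text
[ 0.50517334 -0.11824739  0.15847353] [[ 0.085  0.996 -0.   ]
 [ 0.996 -0.085  0.   ]
 [ 0.    -0.    -1.   ]] [ 0.11379801 -0.48007139 -0.30653608] [-0.03177279  0.10797996  0.01824107] 0.011631739204564416
448
[[ 484.  -141.8  148.7]
 [ 499.1 -129.4  170.9]
 [ 520.5 -113.9  187.9]]
101
[[ 500.5 -133.2  110.1]
 [ 502.7 -121.6  117.7]
 [ 507.  -106.7  124.9]]
```

View pics/side2.png

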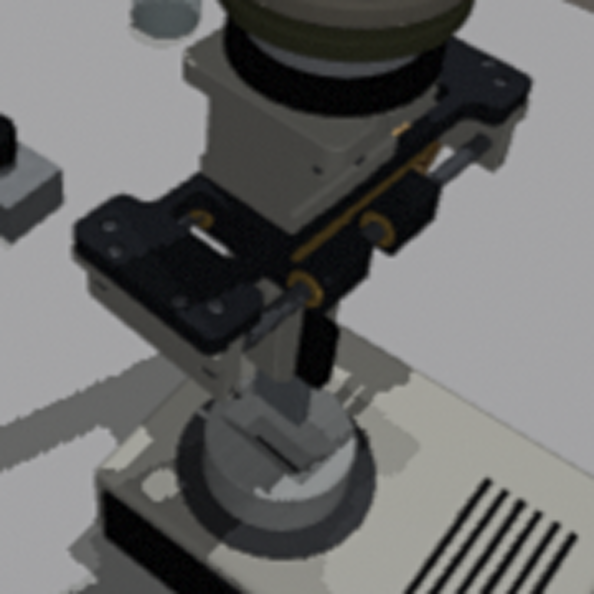

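The crop shows the upright blade just above the mouth, with the slot near (285,455). In the side camera the blade's centre, about (505,-120), lies within 2 mm of the barrel's centre at (504,-122). I nudge it over and lower it.

Emit:
{"name": "move_arm", "arguments": {"plan": [[0,0,0,-0.06,-0.04,0,5],[0,0,0,0,0,0.3,5],[0,0,0,0,0,0.3,5],[0,0,0,0,0,0.2,5],[0,0,0,0,0,0.2,5],[0,0,0,0,0,0.2,5],[0,0,0,0,0,0.2,5],[0,0,0,0,0,0,5],[0,0,0,0,0,0,5],[0,0,0,0,0,0,5]]}}

```text
t: 9.3
tool_pos: [0.5043, -0.1203, 0.1239]
orientation: [2.316, 2.122, 0.0]
force: [0.7, -0.1, -0.8]
opening: 0.0121
gripper_force: 40.0
```

Emit:
{"name": "move_arm", "arguments": {"plan": [[0,0,0,0,0,0.15,5],[0,0,0,0,0,0.1,5],[0,0,0,0,0,0.08,5],[0,0,0,0,0,0.05,5],[0,0,0,0,0,0.04,5],[0,0,0,0,0,0,5],[0,0,0,0,0,0,5],[0,0,0,0,0,0,5],[0,0,0,0,0,0,5],[0,0,0,0,0,0,5]]}}

```text
t: 10.3
tool_pos: [0.5041, -0.1202, 0.1132]
orientation: [2.316, 2.122, 0.0]
force: [-0.4, 0.4, -0.9]
opening: 0.0123
gripper_force: 40.0
```

```bash
python3 - <<'E'
from h import *
s=read_state();print(s['tool_pos'],s['force'],s['wrist_torque'])
c=cam('side'); save(c,'side3.png',(220,140,400,320),3.3)
E
```

```text
[ 0.50413127 -0.12024387  0.11318226] [-0.39600483  0.37225968 -0.89316667] [-0.06910511  0.07018727  0.01271339]
```

View pics/side3.png

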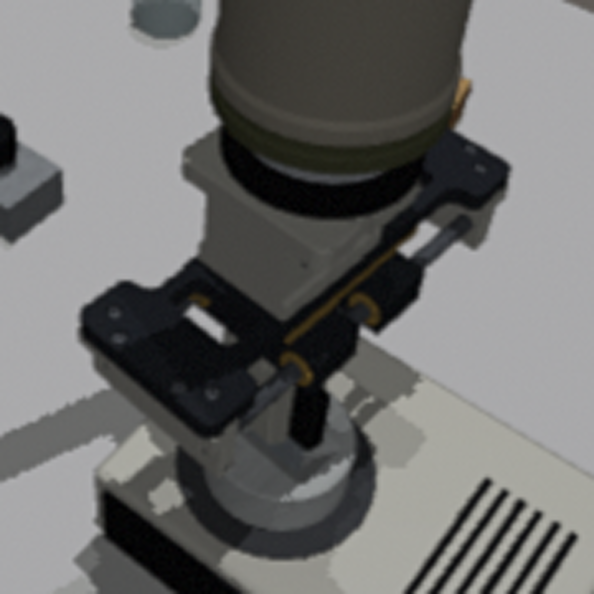

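The crop shows the handle at about (310,415), just above the barrel, with the blade inside. I press on gently to touch the floor.

Emit:
{"name": "move_arm", "arguments": {"plan": [[0,0,0,0,0,0.04,5],[0,0,0,0,0,0,5],[0,0,0,0,0,0.03,5],[0,0,0,0,0,0,5],[0,0,0,0,0,0,5],[0,0,0,0,0,0,5],[0,0,0,0,0,0,5],[0,0,0,0,0,0,5],[0,0,0,0,0,0,5],[0,0,0,0,0,0,5]]}}

```text
t: 11.35
tool_pos: [0.5044, -0.1203, 0.1128]
orientation: [2.316, 2.122, 0.0]
force: [-5.0, 0.8, 11.8]
opening: 0.0118
gripper_force: 40.0
```

It's on the floor (12 N, and the height is as predicted). I ease off and turn clockwise.

Emit:
{"name": "move_arm", "arguments": {"plan": [[0,0,0,0,0,-0.06,5],[0,0,0.6,0,0,0,5],[0,0,0.6,0,0,0,5],[0,0,0.6,0,0,0,5],[0,0,0.6,0,0,0,5],[0,0,0.6,0,0,0,5],[0,0,0.6,0,0,0,5],[0,0,0.6,0,0,0,5],[0,0,0.6,0,0,0,5],[0,0,0,0,0,0,5]]}}

```text
t: 12.35
tool_pos: [0.504, -0.1201, 0.1129]
orientation: [-2.772, -1.478, 0.0]
force: [-1.6, 1.2, 2.2]
opening: 0.0118
gripper_force: 40.0
```

Emit:
{"name": "move_arm", "arguments": {"plan": [[0,0,0.6,0,0,0,5],[0,0,0.6,0,0,0,5],[0,0,0.6,0,0,0,5],[0,0,0.6,0,0,0,5],[0,0,0.6,0,0,0,5],[0,0,0.6,0,0,0,5],[0,0,0.6,0,0,0,5],[0,0,0.5,0,0,0,5],[0,0,0,0,0,0,5],[0,0,0,0,0,0,5]]}}

```text
t: 13.35
tool_pos: [0.5043, -0.1203, 0.1129]
orientation: [3.047, 0.764, 0.0]
force: [-0.7, -0.2, -0.2]
opening: 0.012
gripper_force: 40.0
```

```bash
python3 - <<'E'
from h import *
s=read_state();M=R.from_rotvec(s['orientation']).as_matrix();print(s['tool_pos'],s['force'],s['wrist_torque'],np.degrees(np.arctan2(M[1],M[0])),s['q'])
E
```

```text
[ 0.50425439 -0.12029025  0.11292259] [-0.68031977 -0.19359223 -0.15504815] [ 0.08595881  0.14671313 -0.01815828] [ 28.14120067 -61.85880246 -18.93486793] [-3.33100834e-01 -2.26115215e-03  1.84468692e+00  9.02220056e-07
  1.29883582e+00  7.46538670e-01]
```

Emit:
{"name": "move_arm", "arguments": {"plan": [[0,0,0.3,0,0,0,5],[0,0,0.3,0,0,0,5],[0,0,0.2,0,0,0,5],[0,0,0,0,0,0,5],[0,0,0,0,0,0,5],[0,0,0,0,0,0,5],[0,0,0,0,0,0,5],[0,0,0,0,0,0,5],[0,0,0,0,0,0,5],[0,0,0,0,0,0,5]]}}

```text
t: 14.35
tool_pos: [0.5042, -0.1203, 0.113]
orientation: [3.077, 0.632, 0.0]
force: [1.8, -1.4, 0.4]
opening: 0.0118
gripper_force: 40.0
```

```bash
python3 - <<'E'
from h import *
s=read_state();M=R.from_rotvec(s['orientation']).as_matrix();print(s['tool_pos'],s['force'],s['wrist_torque'],np.degrees(np.arctan2(M[1],M[0])))
E
```

```text
[ 0.50423106 -0.12029055  0.11295805] [ 1.78748115 -1.37832197  0.37023059] [-0.25338848 -0.17324466 -0.02063959] [ 23.1983959  -66.80160702 -31.67932334]
```

Emit:
{"name": "move_arm", "arguments": {"plan": [[0,0,0,0,0,0,14],[0,0,0,0,0,0,20],[0,0,0,0,0,0,30],[0,0,0,0,0,0,40],[0,0,0,0,0,0,40],[0,0,0,0,0,0,40],[0,0,0,0,0,-0.4,40],[0,0,0,0,0,-0.8,40],[0,0,0,0,0,-1,40],[0,0,0,0,0,-1,40]]}}

```text
t: 15.35
tool_pos: [0.504, -0.1202, 0.1944]
orientation: [-3.077, -0.631, 0.0]
force: [-0.2, 0.3, -0.8]
opening: 0.0401
gripper_force: 0.0
```

Emit:
{"name": "move_arm", "arguments": {"plan": [[0,0,0,0,0,-1,40],[0,0,0,0,0,-1,40],[0,0,0,1,0,0,40],[0,0,0,1,0,0,40],[0,0,0,1,0,0,40],[0,0,0,1,0,0,40],[0,0,0,1,0,0,40],[0,0,0,1,0,0,40],[0,0,0,0,0,0,40],[0,0,0,0,0,0,40]]}}

```text
t: 16.35
tool_pos: [0.6419, -0.061, 0.2431]
orientation: [3.077, 0.632, -0.001]
force: [0.1, 0.7, 0.3]
opening: 0.04
gripper_force: 0.0
```

```bash
python3 - <<'E'
from h import *
c=cam('top');d=cam('side')
a=cv2.resize(c['frame'][170:265,300:395,::-1],(390,390),interpolation=3)
b=cv2.resize(d['frame'][210:340,240:370,::-1],(390,390),interpolation=3)
cv2.imwrite('pics/fin.png',cv2.convertScaleAbs(np.hstack([a,b]),alpha=1.5))
for n,k in(('top',c),('side',d)):
    W=cloud(k); g=k['frame'].max(2)
    q=W[(g<60)&(W[...,2]>.1)&(W[...,2]<.16)&(np.hypot(W[...,0]-.504,W[...,1]+.119)<.05)]*1000
    if len(q)<9: continue
    q=q[q[:,2]>np.percentile(q[:,2],97)-6]
    r=cv2.minAreaRect(q[:,:2].astype(np.float32));print(n,len(q),np.percentile(q[:,2],97),r)
E
```

```text
side 181 138.83549961488674 ((504.85009765625, -122.60110473632812), (43.886844635009766, 10.762255668640137), 23.459352493286133)
```

View pics/fin.png

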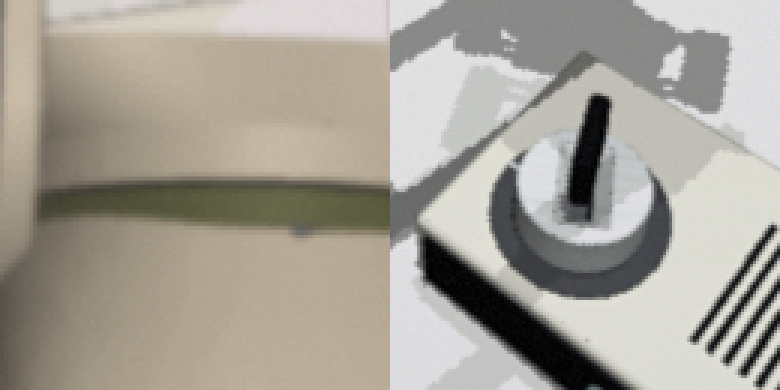

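The crop shows the bar key upright in the barrel, handle top near (600,100). The lighter pocket's left edge runs from (568,137) to (562,222), so I check the barrel angle from that.

```bash
python3 - <<'E'
from h import *
c=np.load('side.npy',allow_pickle=True).item()
f=lambda x,y: ray(c,240+(x-390)/3,210+y/3,.091)*1000
for p,q in(((568,137),(562,222)),((616,145),(609,224))):
    a,b=f(*p),f(*q);d=a-b;print(a.round(1),b.round(1),np.hypot(*d[:2]),np.degrees(np.arctan2(d[1],d[0])))
E
```

```text
[522.3 -99.6  91. ] [ 478.  -128.7   91. ] 53.02019997056841 33.333861316400906
[ 535.1 -122.4   91. ] [ 492.7 -147.5   91. ] 49.23602748281135 30.675347716134358
```

The pocket is at about 32°, so the barrel has turned about 59° (at its stop) and the key is fully in. I hand in.

```bash
python3 -c "
from plant import *
print(close_job())"
```

```text
the job is handed in; nothing more can be done
None
```

The job is handed in: the bar key is fully in the switch and turned clockwise about 59° of the 60°, and it is released with the arm clear; the round-handled key was left alone in the holder, though I did not re-measure it at the end.

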